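# Empty the discard scoop through the waste box's flap

### The arm

A 7-joint arm with a two-finger parallel gripper is mounted at the origin on a cart in front of the work surface, level with it; the furniture and walls round the work are solid. World frame = base frame: x ahead of the robot, y to its left, z up, the work surface at z = 0. Lengths are in m, angles in degrees, forces in N, time in s.
With the tool pointing down it reaches from about 0.425 to 0.975 m from the base axis. Payload 16.7 kg.
Tool frame: the origin (TCP) lies between the finger pads; the fingertips stand 11 mm ahead of it and the grasp point (between the pads) lies 8 mm behind it; y points along the fingers, z is the direction in which the jaws open and shut, and the axes are right-handed (so a half turn about y gives the same grasp; the last joint's range is limited). The gripper opens to 85 mm and grips with 20 to 120 N. Pads are 22 mm wide; open, the fingers measure 114 mm over their backs; the gripper's body (76 mm by 85 mm) begins 54 mm behind the grasp point. The pads swing forward as they close: fully open they stand 13 mm farther back than shut.
Start: joints at [-79.441, 24.414, 4.234, 92.017, -1.954, 63.644, -3.845], TCP at [0.221, 0.638, 0.222] pointing down, gripper open.
Joint ranges: [-163.25, 163.25], [-28.42, 122.38], [-70.27, 78.77], [12.13, 141.07], [-58.53, 238.53], [9.26, 117.41], [-156.51, 156.51]. Speed limits (degrees/s): [108.29, 108.29, 136.94, 136.94, 172.46, 172.46, 172.46].

### API

Orientations are given as [roll, pitch, yaw] about the fixed x, y, z axes, in that order (R = Rz(yaw) Ry(pitch) Rx(roll)).
In Python, from plant import readout, capture, manip, models gives the robot as it stands.
- The arm moves only by the tool servo_tool, never from a script. Its argument "series" is a list of rows, each a list of 4 numbers: the shift along the tool's x, y, z in cm, then the turn about the tool's y in degrees. In form: [[tx, ty, tz, spin], ...]. A call has 1 to 20 rows; each row shifts and turns the commanded pose from where the row before left it, along the tool's axes as they then stand; what a row does not reach is not made up. A row lasts 1/8 s, in which the tool goes at most 62.5 mm and 10.7 degrees, less where a joint would pass 70% of its speed; a pose out of reach is approached as far as the arm can. A call with a gripper value outside its range is refused whole. "hand" is the finger opening in cm, from 0 to 8.54, set as the call begins (left out, the last holds). The fingers move at their own pace and stop on an object; "grip_force" is the grip in N (left out, the last holds). Time passes only in rows, so rows that do not move let the fingers close. It gives the time, the measured TCP pose, the force and the opening at its end, in the units of the state.
- readout.read_state(): the state, without advancing time (a new reading comes with each control period).
- capture(name): name is "scene" or "top" or "wrist"; returns a dict with "color" (480x640x3 uint8, red, green, blue), "z_map" (480x640 float32, m along the optical axis (not along the pixel's ray), 0 where there is no reading), "intrinsics" (3x3 intrinsics, pixels), "dist_coeffs" ([k1, k2, p1, p2, k3] as OpenCV has them; the pictures are not rectified), "R" (3x3) and "t" (3): a world point X has camera coordinates R X + t; the wrist camera has in their place "tool_from_camera" (4x4, takes a point from camera to tool coordinates, whose origin is the TCP and whose axes are the tool frame's). Camera axes: x right, y down, z forward; pixel columns grow to the right and rows downward; lengths in m; the calibration is good to about 2 mm. A picture is of the moment at which its call begins: read the wrist's pose just before it.
- manip.job_done(): hands the job in, once; it reports no verdict.
Trained networks look in a picture, given as the dict that the camera call returned (one of the last four; its "shot" number tells which), for a name from the list of things; names that differ only in an ending like _2 or _b are one class to them, and where a whole thing is asked for, a point or a joint stands for the part that bears it (a point fixed in the world has none). Each returns a list of dicts, best first, with "p" (0 to 1); they miss things now and then, are a little off and sometimes report something else, mostly with a low value. They report only what shows in the picture. A call takes as long as a camera call.
- models.regions_of(picture, label): "region" (480x640 bool, what is visible of it) and "bbox" ([left, top, width, height] in pixels, round what is visible of it).
The state is a dict: "time_s": time; "joint_pos": joint angles; "dq": joint speeds; "tau": joint torques, N m; "tcp_pos": TCP position; "orientation": TCP orientation; "force": force on the tool from outside, world axes, zero at the start; "ft_torque": the same for the moment, N m; "width": finger opening in m.
Only numpy, scipy, OpenCV 4.12 (cv2) and the standard library are available. Lean on these libraries where they do the work, as an engineer would, in place of code of your own. Each camera call takes 0.05 s, during which the arm holds its last target.

### The job

Empty the three used tubes from the steel scoop into the grey waste box: carry the scoop level, push its nose in through the sprung flap, and tip it nose-down to about 40 degrees until the tubes have rolled out. Bring it level again before you draw it out, so that the flap falls shut with all three tubes inside, then set the scoop down flat on the blue mat, lying along the mat as before. Spill nothing and leave everything else where it is.

Things in the scene. Friction and masses are not known exactly. Their poses are not given: they have to be found in the camera images.
- scoop_grip (a point): Centre of the black flat-sided grip of the steel scoop (215 mm long, 0.12 kg): pinch it from above across its 14 mm width (88 mm long, 18 mm high). It is 33 mm above the scoop's underside, 36 mm above the worktop on the mat. x points along the scoop to its nose, z up when level. The open pan lies 70 to 170 mm ahead, 73 mm wide, 28 mm high; a wire rest ends 37 mm behind.
- scoop_mid (a point): Middle of the scoop's length and width, 13 mm above its underside, 64 mm ahead of scoop_grip; same axes, z vertical when level. The rear half of the pan's floor is flat; the front half is a ramp rising 12 degrees to the open nose, which keeps the tubes in while the scoop is level.
- scoop_nose (a point): Underside of the scoop's open nose, in the middle: 170 mm ahead of scoop_grip along the scoop, 11 mm above the scoop's underside; same axes.
- mat: Flat grey-blue bench mat, 270 x 130 x 3 mm, fixed to the worktop; the scoop stands on it along its length. Origin: centre of its underside; x along its length (the scoop's nose points roughly to +x at the start), z up.
- waste_box: Light grey waste box with a yellow lid, fixed, hollow, 150 mm deep (x), 160 wide (y), 158 high, walls 4 mm. Origin: centre of its underside. Its front faces its own -x (to the robot's left and a little towards the robot), so a scoop goes in along its +x. The mouth in the front is 104 mm wide and 60 high, from the sill at 75 mm to 135 mm above the worktop.
- box_mouth (a point): Middle of the sill's top edge at the outer face of the mouth: 75 mm above the worktop, 75 mm in front of the box's origin; axes as the box's, x goes straight in.
- flap (a joint): Clear sprung flap with black edges closing the mouth from inside, hinged along the mouth's top edge, 62 mm long. 0 = shut; positive (rad, up to 1.45) = swung inward. It swings inward only, when pushed; a weak spring (under 2 N at its lower edge) shuts it once the way is clear. It rests on the scoop's rims while the scoop is in the mouth.
- used_orange_mid (a point): Centre of the used screw-cap tube with the orange cap, 55 mm long, 12 mm across the cap, 10 mm across the body, about 12 g; it lies across the rear half of the scoop's pan. z runs along the tube to its cap.
- used_maroon_mid (a point): Centre of the used screw-cap tube with the maroon cap, 55 mm long, 12 mm across the cap, 10 mm across the body, about 12 g; it lies across the rear half of the scoop's pan. z runs along the tube to its cap.
- used_blue_mid (a point): Centre of the used screw-cap tube with the blue cap, 55 mm long, 12 mm across the cap, 10 mm across the body, about 12 g; it lies across the rear half of the scoop's pan. z runs along the tube to its cap.
- tape: Roll of green label tape lying flat, 66 mm across and 19 mm high, loose bystander. Origin: centre of its underside.
- marker: Lab marker pen with a blue end, 132 x 12 x 13 mm, lying loose near the front edge, bystander. Origin: under its middle.
- forceps: Steel forceps, 137 mm long, lying loose near the front edge, bystander. Origin: under its middle.

How it is judged (in metres and radians):
On the way, in this order (a step that is already met when the one before it is completed fails the run):
1. the scoop's nose is pushed in through the flap, the scoop within 14 degrees of level and all three tubes still in it (x of scoop_nose in the frame of waste_box above -0.055 m and y of scoop_nose in the frame of waste_box between -0.05 and 0.05 m and z of scoop_nose in the frame of waste_box between 0 and 0.135 m and x of scoop_nose in the frame of waste_box above -0.045 m and angle between scoop_mid's own z axis and vertical below 0.25 rad and value of joint flap above 0.4 rad and distance between each of used_orange_mid, used_maroon_mid, used_blue_mid and scoop_mid below 0.09 m), for 0.2 s.
2. with its nose inside, the scoop is tipped nose-down to about 40 degrees (30 to 50 count) for half a second (x of scoop_nose in the frame of waste_box above -0.055 m and y of scoop_nose in the frame of waste_box between -0.05 and 0.05 m and z of scoop_nose in the frame of waste_box between 0 and 0.135 m and z of scoop_nose in the frame of box_mouth below 0 m and angle between scoop_mid's own z axis and vertical between 0.523599 and 0.872665 rad), for 0.5 s.
3. the three tubes are in the box and the scoop is level again (within 12 degrees) with its nose still inside (x of scoop_nose in the frame of waste_box above -0.055 m and y of scoop_nose in the frame of waste_box between -0.05 and 0.05 m and z of scoop_nose in the frame of waste_box between 0 and 0.135 m and x of used_orange_mid in the frame of waste_box between -0.071 and 0.071 m and y of used_orange_mid in the frame of waste_box between -0.076 and 0.076 m and z of used_orange_mid in the frame of waste_box between 0 and 0.07 m and x of used_maroon_mid in the frame of waste_box between -0.071 and 0.071 m and y of used_maroon_mid in the frame of waste_box between -0.076 and 0.076 m and z of used_maroon_mid in the frame of waste_box between 0 and 0.07 m and x of used_blue_mid in the frame of waste_box between -0.071 and 0.071 m and y of used_blue_mid in the frame of waste_box between -0.076 and 0.076 m and z of used_blue_mid in the frame of waste_box between 0 and 0.07 m and angle between scoop_mid's own z axis and vertical below 0.21 rad), for 0.2 s.
At the end, for the whole second after the job is handed in: All three tubes lie inside the waste box below its sill, the flap is shut (under 0.08 rad), and the scoop stands flat on the mat (within 5 degrees of level), lying along it within 17 degrees either way round, its middle within 40 mm of the mat's middle along the mat and 35 mm across it (x of used_orange_mid in the frame of waste_box between -0.071 and 0.071 m and y of used_orange_mid in the frame of waste_box between -0.076 and 0.076 m and z of used_orange_mid in the frame of waste_box between 0 and 0.07 m and x of used_maroon_mid in the frame of waste_box between -0.071 and 0.071 m and y of used_maroon_mid in the frame of waste_box between -0.076 and 0.076 m and z of used_maroon_mid in the frame of waste_box between 0 and 0.07 m and x of used_blue_mid in the frame of waste_box between -0.071 and 0.071 m and y of used_blue_mid in the frame of waste_box between -0.076 and 0.076 m and z of used_blue_mid in the frame of waste_box between 0 and 0.07 m and value of joint flap below 0.08 rad and angle between scoop_mid's own z axis and vertical below 0.08 rad and angle between the x axis of scoop_mid and the x axis of mat, either way round below 0.3 rad and x of scoop_mid in the frame of mat between -0.04 and 0.04 m and y of scoop_mid in the frame of mat between -0.035 and 0.035 m and z of scoop_mid in the frame of mat between 0.012 and 0.02 m); the robot touches nothing.
It fails at once if the scoop is tipped more than 23 degrees while its nose is outside the box (angle between scoop_mid's own z axis and vertical above 0.4 rad and x of scoop_nose in the frame of waste_box below -0.085 m).
It fails at once if a bystander (tape roll, marker, forceps) is moved more than 25 mm (distance of any of tape, marker, forceps from where it was at the start of the episode above 0.025 m).
It fails at once if a tube is spilt on the worktop or the mat ((height (world z) of used_orange_mid below 0.03 m and horizontal distance between used_orange_mid and waste_box above 0.125 m and horizontal distance between used_orange_mid and scoop_mid above 0.125 m) or (height (world z) of used_maroon_mid below 0.03 m and horizontal distance between used_maroon_mid and waste_box above 0.125 m and horizontal distance between used_maroon_mid and scoop_mid above 0.125 m) or (height (world z) of used_blue_mid below 0.03 m and horizontal distance between used_blue_mid and waste_box above 0.125 m and horizontal distance between used_blue_mid and scoop_mid above 0.125 m)).
It also fails if it takes over 62 s, if anything falls off the work surface, if the arm or the gripper's body presses on something with over 40 N, if the wrist force passes 120 N, or if a joint passes its speed limit or range.

## Working session

There is one attempt and no reset: what is moved stays moved. The work goes in short steps, Python scripts to look and compute and a tool call to move; the robot and the scene stay as the last step left them, time stands still between calls to the robot, and variables do not carry over. Pictures are saved under pics/ and viewed, and the job is handed in when it is done.

Besides the shell and the picture viewer there is one more tool, called as name(argument=value, ...) on one line, values as JSON. servo_tool: Moves the arm, as the interface text tells. Its arguments: {"type":"object","properties":{"series":{"type":"array"},"hand":{"type":"number"},"grip_force":{"type":"number"}},"required":["series"]}

```bash
ls; mkdir -p pics
python3 - <<'E'
from plant import readout, capture
import cv2,numpy as np
s=readout.read_state();print(s)
for n in ("scene","top","wrist"):
    p=capture(n);cv2.imwrite(f"pics/a_{n}.png",p["color"][:,:,::-1]);print(n,p["shot"],p["intrinsics"],p["dist_coeffs"],p.get("R"),p.get("t"),p.get("tool_from_camera"))
E
```

```text
pics
{'time_s': 0.0, 'joint_pos': array([-79.44271516,  24.45239335,   4.23096266,  92.05194417,
        -1.95465204,  63.6433261 ,  -3.84493799]), 'dq': array([-0.05325744, -0.05106513,  0.04097389, -0.06555936,  0.00046213,
       -0.04844235, -0.00647917]), 'tau': array([-1.24330865e-03, -9.49810839e+01,  3.76082227e+00, -4.63504100e+01,
        1.92294444e-02,  1.01903678e-02, -2.84823386e-05]), 'tcp_pos': array([0.2210109 , 0.63734884, 0.22148076]), 'orientation': array([-9.00753521e+01, -4.84755988e-03, -1.91252480e+01]), 'force': array([-0.25344385, -0.15228205,  0.89069073]), 'ft_torque': array([ 0.01146829,  0.01624046, -0.00059621]), 'width': 0.08549289120085611}
scene 1 [[472.74714998   0.         324.1224617 ]
 [  0.         472.74714998 240.38104311]
 [  0.           0.           1.        ]] [-0.02128875  0.          0.          0.          0.        ] [[ 0.56729338 -0.82324897 -0.0209607 ]
 [-0.40241003 -0.25491047 -0.87925356]
 [ 0.71850149  0.50722952 -0.47589266]] [-0.25505236  0.32856596  0.51310069] None
top 2 [[560.40298698   0.         319.86942176]
 [  0.         560.40298698 247.84053069]
 [  0.           0.           1.        ]] [-0.03666222  0.          0.          0.          0.        ] [[-0.04394323 -0.9990249  -0.00427033]
 [-0.97181636  0.04373661 -0.23164645]
 [ 0.23160734 -0.00602931 -0.97279067]] [0.05885143 0.52290449 1.11452635] None
wrist 3 [[345.06851013   0.         322.59438101]
 [  0.         345.06851013 242.94216505]
 [  0.           0.           1.        ]] [-0.00270363  0.          0.          0.          0.        ] None None [[ 1.44561805e-04  9.47803041e-01  3.18856354e-01 -8.22840790e-02]
 [-4.51312705e-04 -3.18856263e-01  9.47802975e-01 -1.51206488e-01]
 [ 9.99999888e-01 -2.80920032e-04  3.81661118e-04 -5.06669501e-04]
 [ 0.00000000e+00  0.00000000e+00  0.00000000e+00  1.00000000e+00]]
```

View pics/a_scene.png

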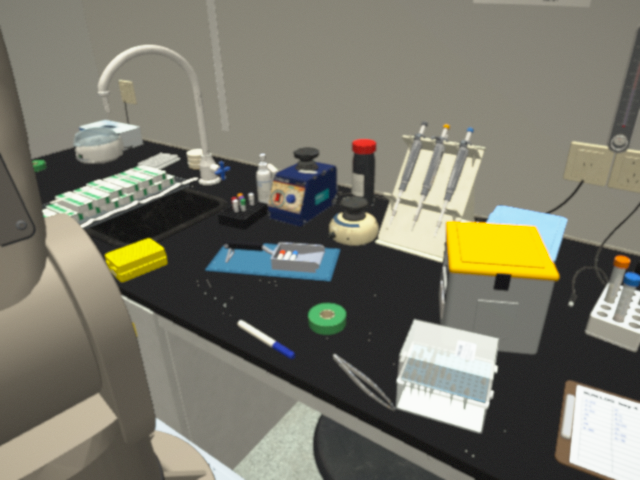

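View pics/a_top.png

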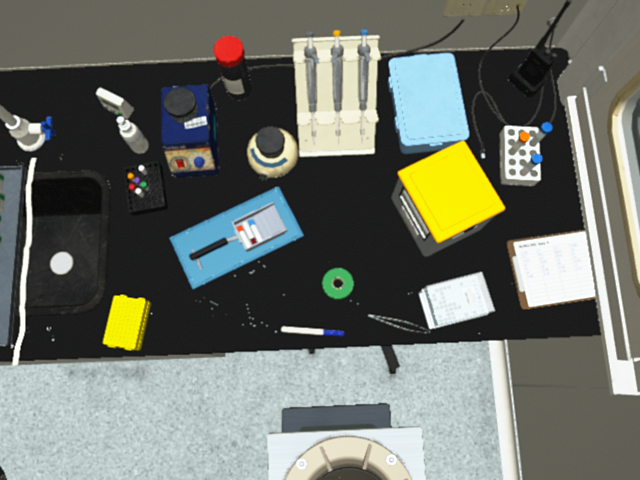

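View pics/a_wrist.png

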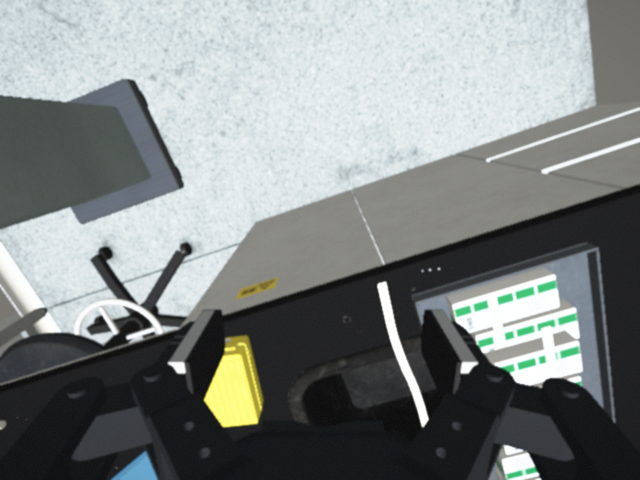

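```bash
cat > h.py <<'E'
from plant import readout, capture, manip, models
import cv2,numpy as np
from scipy.spatial.transform import Rotation as Ro
def world(p,mask=None,px=None,st=None):
    K=p["intrinsics"];d=np.array(p["dist_coeffs"])
    if mask is not None:
        v,u=np.nonzero(mask&(p["z_map"]>0)); 
    else: u,v=np.array(px).T
    z=p["z_map"][v,u]
    n=cv2.undistortPoints(np.stack([u,v],1).astype(float).reshape(-1,1,2),K,d)[:,0]
    c=np.c_[n*z[:,None],z]
    if p.get("R") is not None: return (c-p["t"])@p["R"],u,v
    T=np.array(p["tool_from_camera"]);c=c@T[:3,:3].T+T[:3,3]
    R=Ro.from_euler("xyz",st["orientation"],degrees=True).as_matrix()
    return c@R.T+st["tcp_pos"],u,v
def best(p,l,k=0):
    r=models.regions_of(p,l); print(l,[(round(a["p"],2),a["bbox"]) for a in r[:4]]); return r[k]["region"] if r else None
def rect(P):
    r=cv2.minAreaRect((P[:,:2]*1000).astype(np.float32)); return r
E
python3 - <<'E'
from h import *
p=capture("top")
for l in ("scoop_grip","mat","waste_box","tape","used_orange_mid","used_maroon_mid","used_blue_mid","marker","forceps"):
    m=best(p,l)
    if m is None: continue
    P,u,v=world(p,m); np.save(f"{l}.npy",np.c_[P,u,v])
    print("  z pct",np.percentile(P[:,2],[2,25,50,75,98]).round(4),"mean",P.mean(0).round(4),"rect",rect(P))
    if l=="waste_box":
        t=P[P[:,2]>0.145]; print("lid",t.mean(0),rect(t))
    if l=="scoop_grip":
        c=p["color"][v,u].astype(int);g=(c.max(1)<70);print("dark",P[g].mean(0),rect(P[g]),np.percentile(P[g,2],[5,50,95]))
E
```

```text
scoop_grip [(0.97, [190.7, 203.4, 97.1, 66.2]), (0.2, [405.0, 189.2, 25.1, 45.0])]
  z pct [0.0017 0.0078 0.0138 0.0301 0.0465] mean [0.5814 0.1891 0.0191] rect ((571.5612182617188, 220.23382568359375), (83.1921157836914, 212.47755432128906), 24.248071670532227)
dark [0.53762945 0.27418078 0.04336813] ((538.4691162109375, 273.6799011230469), (13.617116928100586, 82.85722351074219), 23.632888793945312) [0.03774138 0.04379905 0.04777667]
mat [(0.58, [169.0, 187.6, 135.2, 98.6])]
  z pct [-0.0022  0.0013  0.003   0.0047  0.0268] mean [0.568  0.232  0.0036] rect ((574.6593627929688, 220.32113647460938), (134.18402099609375, 273.2713317871094), 24.08610725402832)
waste_box [(0.56, [391.0, 142.6, 115.6, 113.6])]
  z pct [0.0114 0.15   0.1543 0.1565 0.16  ] mean [ 0.5981 -0.218   0.1358] rect ((642.9756469726562, -251.53506469726562), (210.95062255859375, 226.53562927246094), 23.487524032592773)
lid [ 0.60647271 -0.22674563  0.15516075] ((610.132080078125, -228.38963317871094), (167.75296020507812, 158.1129913330078), 23.839269638061523)
tape [(0.58, [320.1, 267.6, 31.8, 30.5])]
  z pct [-0
[... 187 characters left out ...]
]
used_maroon_mid [(0.64, [243.1, 222.0, 13.9, 23.9])]
  z pct [0.0045 0.0126 0.0143 0.0167 0.0211] mean [0.5761 0.1885 0.0143] rect ((578.1351318359375, 189.67787170410156), (54.27091979980469, 12.795093536376953), 24.616426467895508)
used_blue_mid []
marker [(0.8, [282.7, 325.4, 60.5, 10.1])]
  z pct [0.0038 0.0075 0.0098 0.0115 0.0153] mean [0.3578 0.0591 0.0095] rect ((358.02020263671875, 60.10292434692383), (128.30044555664062, 11.994272232055664), 83.72371673583984)
forceps [(0.57, [189.5, 202.9, 97.1, 62.2])]
  z pct [0.0012 0.0073 0.0137 0.0298 0.0464] mean [0.5819 0.1894 0.0188] rect ((571.433837890625, 221.7839813232422), (84.05809783935547, 218.87509155273438), 24.177602767944336)
```

Run:
```python
import cv2
i=cv2.imread("pics/a_top.png");cv2.imwrite("pics/b.png",cv2.resize(i[170:300,160:310],None,fx=5,fy=5,interpolation=cv2.INTER_CUBIC)[:600,:750])
i=cv2.imread("pics/a_top.png");cv2.imwrite("pics/c.png",cv2.resize(i[130:270,380:520],None,fx=4,fy=4,interpolation=cv2.INTER_CUBIC))
```

```text
(no output)
```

View pics/b.png

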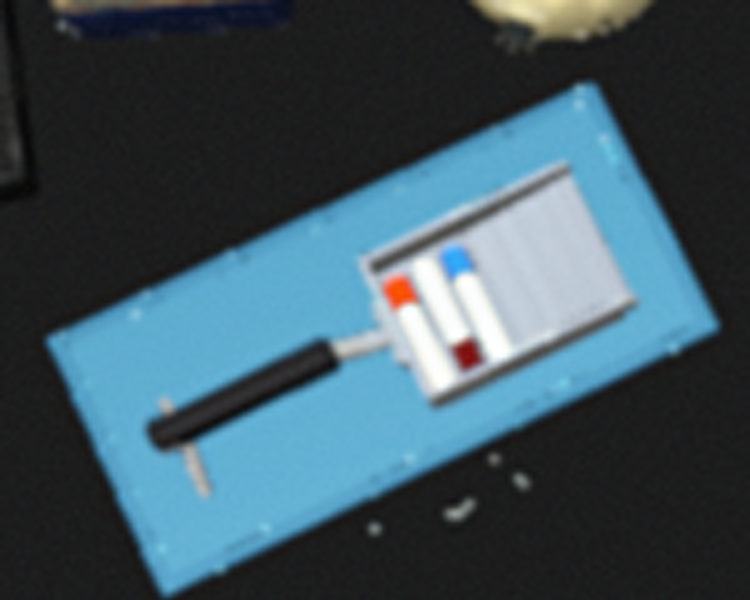

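View pics/c.png

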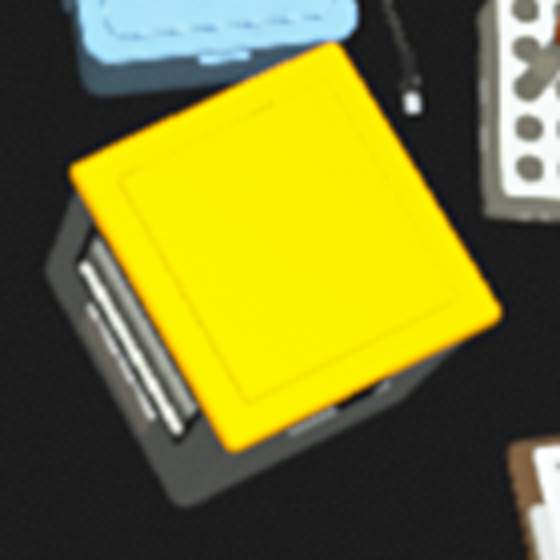

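servo_tool(series=[[0,0,0,6],[0,0,0,8],[0,0,0,8],[0,0,0,8],[0,0,0,8],[0,0,0,6],[0,0,0,3.1],[1,0,0.3,0]], hand=8.54, grip_force=80)

```text
time_s: 1.65
tcp_pos: [0.2274, 0.6299, 0.222]
orientation: [-90.0, 0.0, -66.1]
force: [-0.8, 0.2, 0.0]
width: 0.0858
```

servo_tool(series=[[2,0,0.6,0],[3,0,1,0],[3,0,1,0],[3,0,1,0],[3,0,1,0],[3,0,1,0],[3,0,1,0],[3,0,1,0],[3,0,1,0],[3,0,1,0],[3,0,1,0],[3,0,1,0],[3,0,1,0],[2.5,0,0.8,0],[2,0,0.3,0],[0.6,0,0,0],[0,0,0,0]])

```text
time_s: 3.78
tcp_pos: [0.5268, 0.2904, 0.2222]
orientation: [-90.0, 0.0, -66.2]
force: [0.0, 0.4, -0.3]
width: 0.085
```

Run:
```python
from h import *
st=readout.read_state();p=capture("wrist");print(st["tcp_pos"])
cv2.imwrite("pics/d.png",p["color"][:,:,::-1])
for l in ("scoop_grip","mat","waste_box"):
    m=best(p,l)
    if m is None: continue
    P,u,v=world(p,m,st=st)
    print("  z",np.percentile(P[:,2],[2,25,50,75,98]).round(4),"rect",rect(P))
    if l=="scoop_grip":
        c=p["color"][v,u].astype(int);g=(c.max(1)<70)&(P[:,2]>.03);print("dark",P[g].mean(0),rect(P[g]),np.percentile(P[g,2],[5,50,95]))
```

```text
[0.52676151 0.29043944 0.22222512]
scoop_grip [(0.59, [293.4, 188.7, 65.1, 173.3])]
  z [0.0037 0.0082 0.014  0.0302 0.0451] rect ((564.9684448242188, 210.611328125), (75.1224594116211, 225.55519104003906), 23.902143478393555)
dark [0.53620893 0.27633773 0.04410681] ((536.7233276367188, 274.5687255859375), (10.703327178955078, 84.26505279541016), 24.337533950805664) [0.04283318 0.04409507 0.04537493]
mat [(0.85, [272.1, 158.3, 124.8, 214.5])]
  z [0.0001 0.0021 0.0026 0.0031 0.0045] rect ((572.1082763671875, 216.76280212402344), (134.51052856445312, 275.33160400390625), 23.95138931274414)
waste_box [(0.66, [303.1, 306.9, 45.1, 9.1])]
  z [0.0101 0.0131 0.0143 0.0153 0.0172] rect ((580.8803100585938, 176.26174926757812), (54.314414978027344, 11.179281234741211), 25.466272354125977)
```

View pics/d.png

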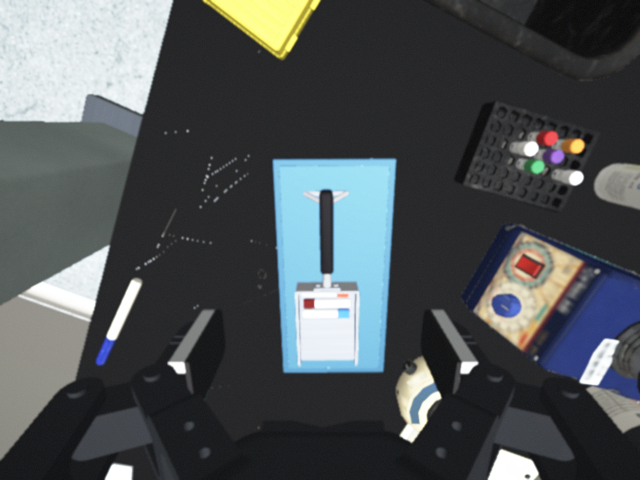

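servo_tool(series=[[1,0.5,0.2,0],[0.9,1.5,0.1,0],[0,2,0,0],[0,2,0,0],[0,2,0,0],[0,2,0,0],[0,2,0,0],[0,2,0,0],[0,1.5,0,0],[0,1.3,0,0],[0,1,0,0],[0,0.8,0,0],[0,0.5,0,0],[0,0.3,0,0],[0,0,0,0]])

```text
time_s: 5.85
tcp_pos: [0.5375, 0.2744, 0.0282]
orientation: [-90.0, -0.0, -66.2]
force: [0.8, -0.2, 0.5]
width: 0.0852
```

Run:
```python
from h import *
p=capture("wrist");cv2.imwrite("pics/e.png",p["color"][:,:,::-1])
```

```text
(no output)
```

View pics/e.png

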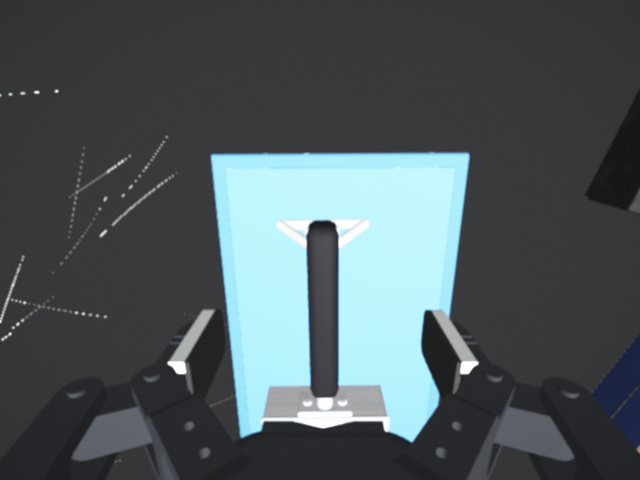

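servo_tool(series=[[0,0,0,0],[0,0,0,0],[0,0,0,0],[0,0,0,0],[0,0,0,0],[0,0,0,0],[0,0,0,0],[0,0,0,0]], hand=0.8, grip_force=80)

```text
time_s: 6.9
tcp_pos: [0.5377, 0.2745, 0.0285]
orientation: [-90.0, 0.0, -66.2]
force: [-0.8, -0.7, 5.9]
width: 0.0113
```

servo_tool(series=[[0,-0.1,0,0],[0,-0.3,0,0],[0,-0.6,0,0],[0,-0.8,0,0],[0,-0.8,0,0],[0,-0.4,0,0],[0,0,0,0]])

```text
time_s: 7.78
tcp_pos: [0.5376, 0.2745, 0.0586]
orientation: [-90.0, 0.0, -66.2]
force: [-0.2, 0.3, -2.4]
width: 0.0112
```

Run:
```python
from h import *
print(readout.read_state()["ft_torque"])
p=capture("wrist");cv2.imwrite("pics/f.png",p["color"][:,:,::-1])
p=capture("scene");cv2.imwrite("pics/g.png",cv2.resize(p["color"][200:320,180:380,::-1],None,fx=4,fy=4,interpolation=cv2.INTER_CUBIC))
```

```text
[ 0.13078836  0.06349698 -0.00571631]
```

View pics/f.png

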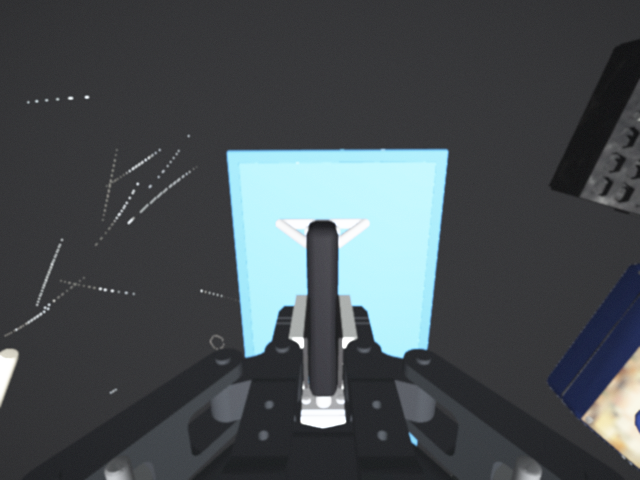

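View pics/g.png

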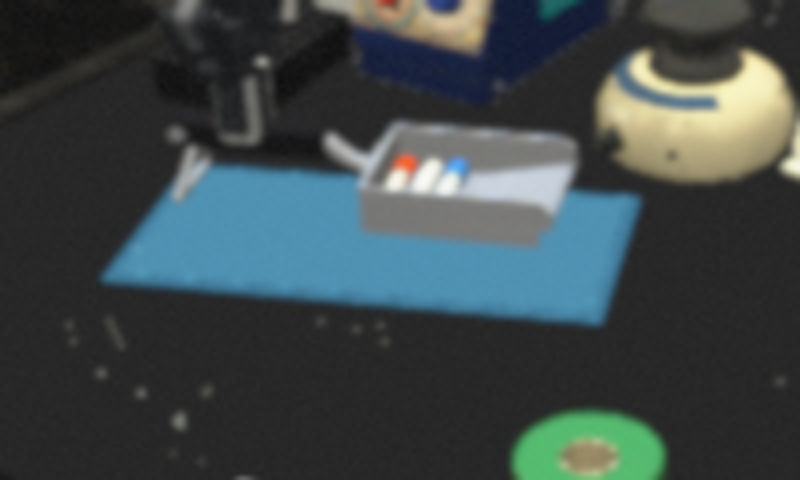

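servo_tool(series=[[0,-0.4,0,0],[0,-0.8,0,0],[0,-1,0,0],[0,-1,0,0],[0.2,-1,-0.2,0],[0.5,-0.6,-0.4,0],[0.9,-0.3,-0.6,0],[1.3,0,-0.9,0],[1.5,0,-1,0],[1.5,0,-1,0],[1.5,0,-1,0],[1.5,0,-1,0],[1.5,0,-1,0],[1.5,0,-1,0],[1.5,0,-1,0],[1.5,0,-1,0],[1.5,0,-1,0],[1.5,0,-1,0],[1.3,0,-0.9,0],[1,0,-0.6,0]])

```text
time_s: 10.38
tcp_pos: [0.4942, 0.0336, 0.1092]
orientation: [-90.0, 0.0, -66.3]
force: [0.1, 0.5, -1.8]
width: 0.0113
```

servo_tool(series=[[0.7,0,-0.3,0],[0.4,0,0,0],[0.2,0,0,0],[0,0,0,0],[0,0,0,0]])

```text
time_s: 11.0
tcp_pos: [0.4968, 0.0219, 0.1091]
orientation: [-90.0, 0.0, -66.2]
force: [-0.2, -0.1, -1.3]
width: 0.0112
```

Run:
```python
from h import *
st=readout.read_state();print(st["tcp_pos"],st["ft_torque"],st["time_s"])
p=capture("wrist");cv2.imwrite("pics/i.png",p["color"][:,:,::-1])
p=capture("scene");cv2.imwrite("pics/j.png",cv2.resize(p["color"][180:380,350:600,::-1],None,fx=3,fy=3,interpolation=cv2.INTER_CUBIC))
m=best(p,"waste_box");P,u,v=world(p,m);t=P[P[:,2]>.15];print("scene lid",t.mean(0),rect(t),np.percentile(t[:,2],[5,50,95]))
p=capture("top");cv2.imwrite("pics/k.png",cv2.resize(p["color"][130:290,320:520,::-1],None,fx=3.5,fy=3.5,interpolation=cv2.INTER_CUBIC))
m=best(p,"waste_box");P,u,v=world(p,m);t=P[P[:,2]>.15];print("top lid",t.mean(0),rect(t))
m=best(p,"scoop_grip");P,u,v=world(p,m)
d=np.array([np.cos(np.radians(-66.2)),np.sin(np.radians(-66.2))]);n=np.array([-d[1],d[0]])
q=np.c_[P[:,:2]@d,P[:,:2]@n,P[:,2]]
print(np.percentile(q,[1,50,99],axis=0)); print("tcp d n",st["tcp_pos"][:2]@d,st["tcp_pos"][:2]@n)
```

```text
[0.49684363 0.02187078 0.1091369 ] [ 0.09178402  0.06272701 -0.05844566] 11.0
waste_box [(0.59, [437.9, 219.3, 118.7, 133.6])]
scene lid [ 0.59292822 -0.23695485  0.15633094] ((606.6812744140625, -231.395263671875), (167.755859375, 156.47933959960938), 24.300945281982422) [0.15252879 0.15710427 0.15871618]
waste_box [(0.79, [390.7, 143.7, 115.1, 113.6])]
top lid [ 0.60702897 -0.22681811  0.15542253] ((609.4082641601562, -228.0809326171875), (165.8631591796875, 156.64857482910156), 23.843856811523438)
scoop_grip [(0.95, [372.0, 206.6, 38.3, 45.1]), (0.57, [389.8, 141.0, 116.5, 114.4])]
[[ 0.28533224  0.43160193 -0.00166814]
 [ 0.32314327  0.46493796  0.08854515]
 [ 0.37440933  0.50074093  0.10965031]]
tcp d n 0.18048802628991217 0.46341773466667796
```

View pics/j.png

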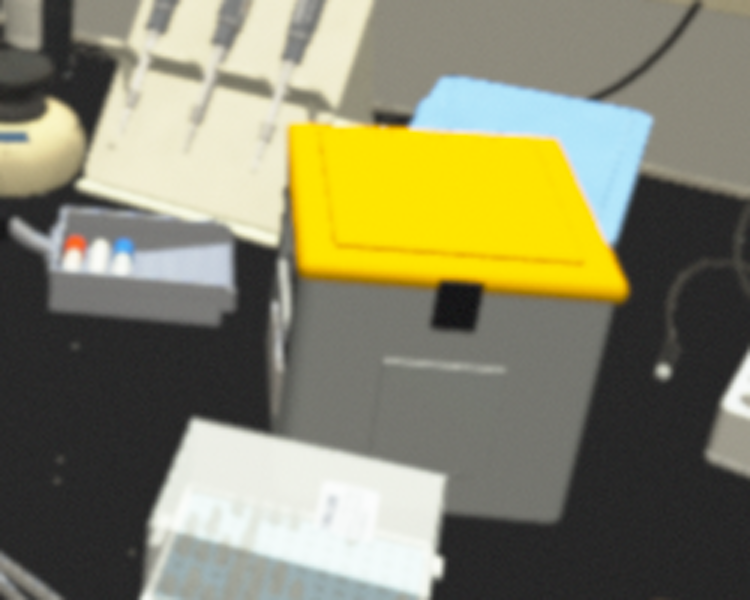

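View pics/k.png

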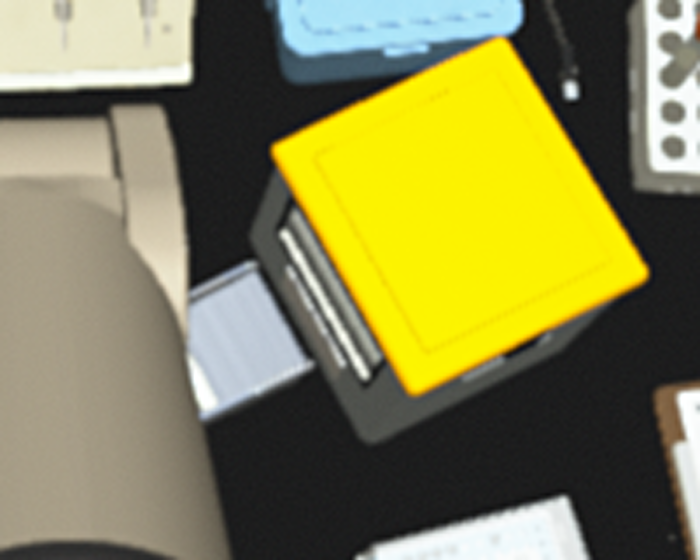

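servo_tool(series=[[0.3,0,0,0],[0.6,0,0,0],[0.7,0,0,0],[0.7,0,0,0],[0.7,0,0,0],[0.7,0,0,0],[0.7,0,0,0],[0.7,0,0,0],[0.7,0,0,0],[0.6,0,0,0],[0.4,0,0,0],[0.2,0,0,0],[0,0,0,0],[0,0,0,0]], grip_force=100)

```text
time_s: 13.05
tcp_pos: [0.525, -0.0424, 0.1092]
orientation: [-90.0, 0.0, -66.2]
force: [-0.7, 0.9, -1.7]
width: 0.0102
```

Run:
```python
from h import *
st=readout.read_state();print(st["tcp_pos"],st["ft_torque"],st["force"],st["time_s"])
p=capture("scene");cv2.imwrite("pics/l.png",cv2.resize(p["color"][180:380,350:600,::-1],None,fx=3,fy=3,interpolation=cv2.INTER_CUBIC))
p=capture("wrist");cv2.imwrite("pics/m.png",p["color"][:,:,::-1])
```

```text
[ 0.52504516 -0.04235117  0.10917909] [ 0.31926765  0.22133681 -0.05197192] [-0.65215395  0.8588781  -1.67700938] 13.05
```

View pics/l.png

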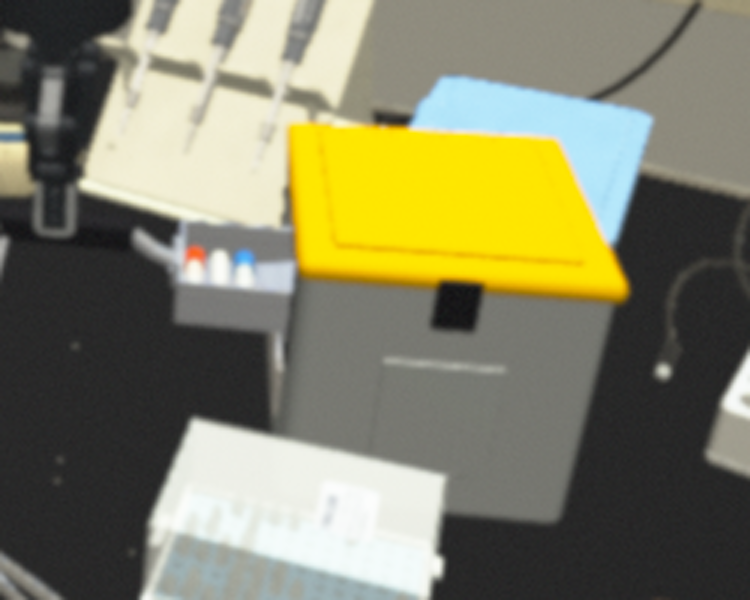

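View pics/m.png

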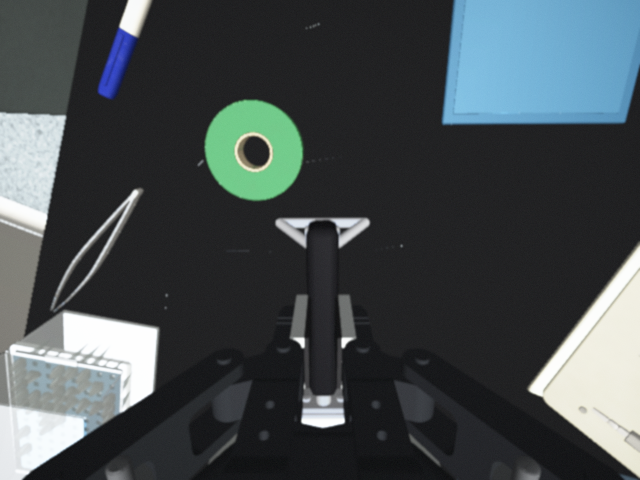

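servo_tool(series=[[0.3,0,0,0],[0.5,0,0,0],[0.6,0,0,0],[0.7,0,0,0],[0.7,0,0,0],[0.6,0,0,0],[0.5,0,0,0],[0.3,0,0,0],[0,0,0,0]])

```text
time_s: 14.28
tcp_pos: [0.5421, -0.0811, 0.1092]
orientation: [-90.0, -0.0, -66.2]
force: [-0.1, 0.1, -2.9]
width: 0.0103
```

servo_tool(series=[[0,0,0,0],[0,-0.3,0,0],[0,-0.4,0,0],[0,-0.4,0,0],[0,-0.4,0,0],[0,-0.4,0,0],[0,-0.4,0,0],[0.05,-0.5,0,0],[0.05,-0.5,0,0],[0.1,-0.5,0,0],[0,0,0,0]], grip_force=40)

```text
time_s: 15.65
tcp_pos: [0.5432, -0.0828, 0.1478]
orientation: [-90.0, -0.0, -66.2]
force: [0.7, -0.6, -3.3]
width: 0.0102
```

Run:
```python
from h import *
st=readout.read_state();print(st["tcp_pos"],st["ft_torque"],st["force"],st["time_s"])
p=capture("scene");cv2.imwrite("pics/n.png",cv2.resize(p["color"][180:380,350:600,::-1],None,fx=3,fy=3,interpolation=cv2.INTER_CUBIC))
p=capture("wrist");cv2.imwrite("pics/o.png",p["color"][:,:,::-1])
```

```text
[ 0.54322994 -0.08282639  0.147752  ] [ 0.19466896  0.14061572 -0.05691119] [ 0.65498268 -0.57221011 -3.3214444 ] 15.65
```

View pics/n.png

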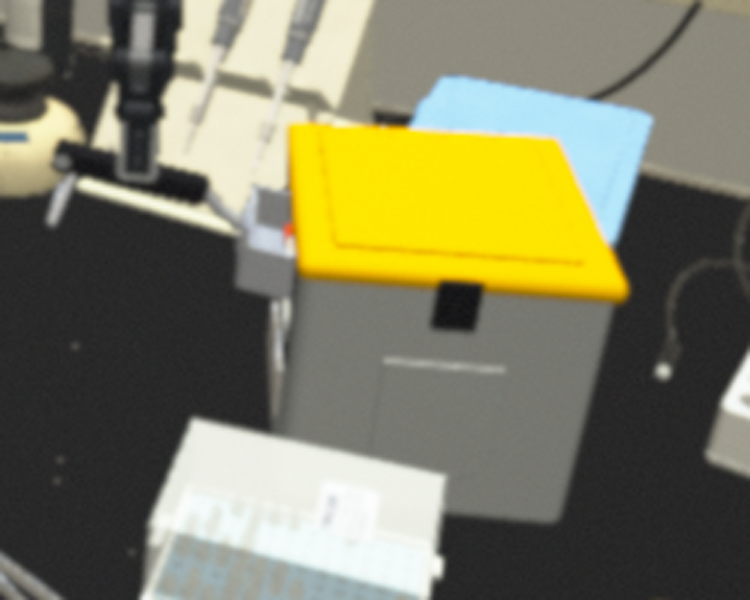

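View pics/o.png

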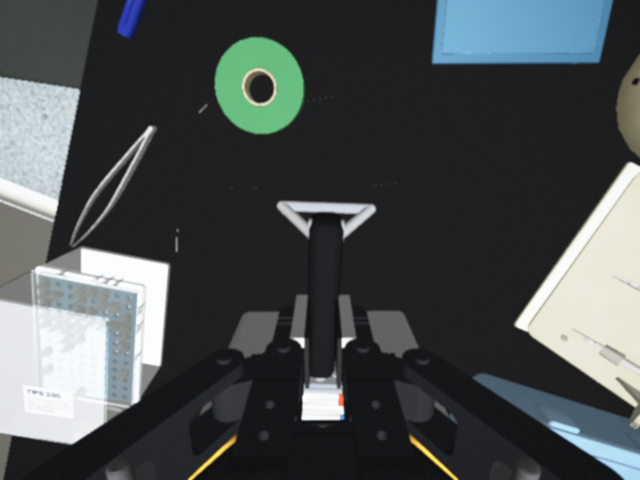

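servo_tool(series=[[0.1,-0.3,0,0],[0.15,-0.4,0,0],[0.2,-0.4,0,0],[0.2,-0.4,0,0],[0.2,-0.4,0,0],[0.2,-0.4,0,0],[0.2,-0.4,0,0],[0.25,-0.4,0,0],[0.25,-0.4,0,0],[0.1,-0.2,0,0],[0,0,0,0],[0,0,0,0]])

```text
time_s: 17.25
tcp_pos: [0.5504, -0.0995, 0.1842]
orientation: [-90.0, -0.0, -66.2]
force: [0.9, 1.0, -3.1]
width: 0.0101
```

```bash
cat > tilt.py <<'E'
from h import *
import sys
st=readout.read_state();print(st["tcp_pos"],st["ft_torque"],st["force"],st["time_s"])
p=capture("wrist");cv2.imwrite(f"pics/{sys.argv[1]}w.png",p["color"][:,:,::-1])
# dark grip pixels in the centre column, behind the pads
m=np.zeros((480,640),bool);m[190:395,312:334]=True
T=np.array(p["tool_from_camera"])
P,u,v=world(p,m,st=st)
R=Ro.from_euler("xyz",st["orientation"],degrees=True).as_matrix()
q=(P-st["tcp_pos"])@R
c=p["color"][v,u].astype(int)
g=(c.max(1)<75)&(np.abs(q[:,2])<.007)&(q[:,1]>-.08)&(q[:,1]<.06)
a=np.polyfit(q[g,0],q[g,1],1);res=q[g,1]-np.polyval(a,q[g,0]);k=np.abs(res)<.004
a=np.polyfit(q[g,0][k],q[g,1][k],1);print("n",k.sum(),"nose-down tilt",np.degrees(np.arctan(a[0])),"top at x=0: y",a[1],"xrange",np.percentile(q[g,0],[1,99]))
p=capture("scene");cv2.imwrite(f"pics/{sys.argv[1]}s.png",cv2.resize(p["color"][180:380,350:600,::-1],None,fx=3,fy=3,interpolation=cv2.INTER_CUBIC))
E
python3 tilt.py p
```

```text
[ 0.55035977 -0.09953687  0.18418091] [ 0.72302674 -0.00307285  0.12879893] [ 0.91358797  1.02349026 -3.11843159] 17.25
n 2459 nose-down tilt 30.98317863491726 top at x=0: y -0.010809777488481546 xrange [-0.05349731  0.06747784]
```

View pics/ps.png

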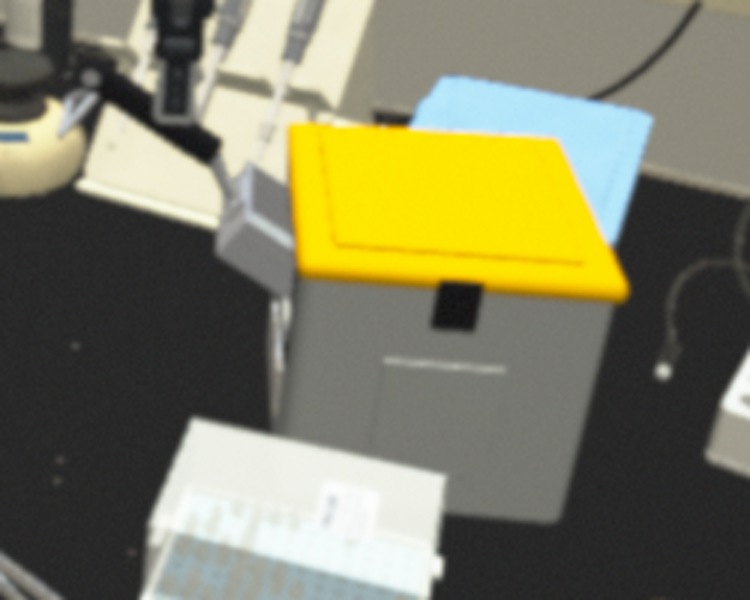

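View pics/pw.png

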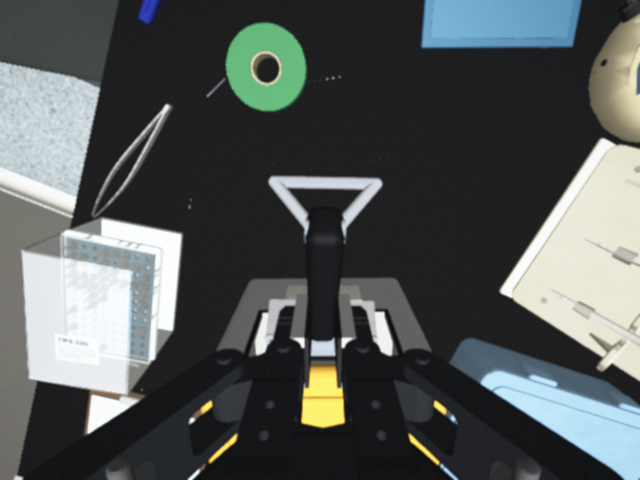

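servo_tool(series=[[0.15,-0.2,0,0],[0.2,-0.25,0,0],[0.2,-0.25,0,0],[0.2,-0.25,0,0],[0.15,-0.2,0,0],[0,0,0,0]])

```text
time_s: 18.1
tcp_pos: [0.5541, -0.108, 0.1959]
orientation: [-90.0, -0.0, -66.2]
force: [0.1, 2.3, -3.3]
width: 0.0103
```

```bash
python3 tilt.py q
```

```text
[ 0.55412457 -0.10799354  0.19592945] [0.61290629 0.06120712 0.10138535] [ 0.07456671  2.30466589 -3.33763762] 18.1
n 1414 nose-down tilt 37.59671019571941 top at x=0: y -0.008531265687434439 xrange [-0.05271112  0.05841568]
```

View pics/qs.png

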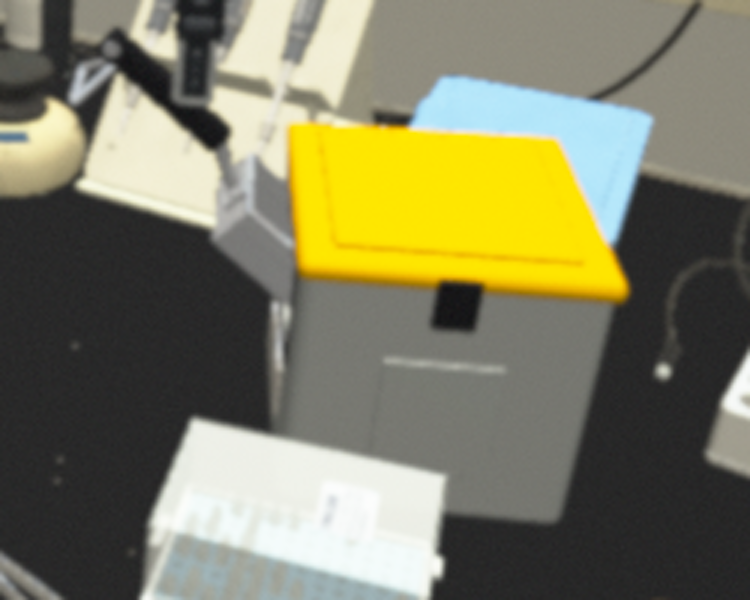

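View pics/qw.png

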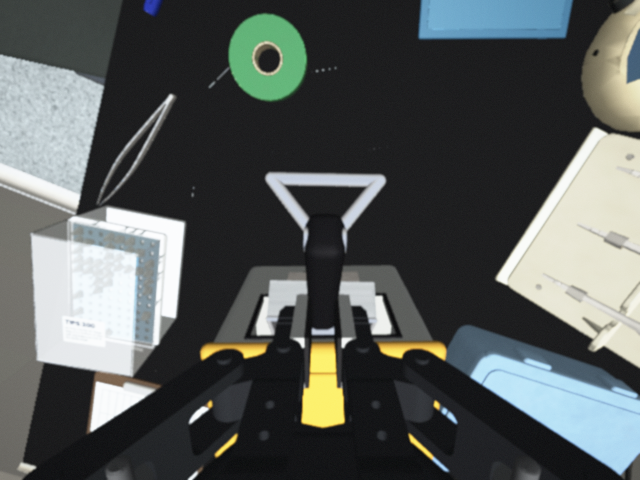

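servo_tool(series=[[0,0.2,0,0],[0,0.3,0,0],[0,0.4,0,0],[0,0.3,0,0],[0,0.2,0,0],[0,0,0,0],[0,0,0,0],[0,0,0,0],[0,0,0,0],[0,0,0,0],[0,0,0,0],[0,0,0,0],[0,0,0,0]], grip_force=60)

```text
time_s: 19.82
tcp_pos: [0.554, -0.1079, 0.1817]
orientation: [-90.0, -0.0, -66.2]
force: [-0.5, 0.5, -1.4]
width: 0.01
```

```bash
python3 tilt.py r
python3 - <<'E'
from h import *
p=capture("top");cv2.imwrite("pics/rt.png",cv2.resize(p["color"][130:290,320:520,::-1],None,fx=3.5,fy=3.5,interpolation=cv2.INTER_CUBIC))
E
```

```text
[ 0.55396238 -0.1079136   0.18172543] [ 0.20463749  0.09628276 -0.01148361] [-0.51823441  0.50980347 -1.3991021 ] 19.825
n 2177 nose-down tilt 33.45594669806844 top at x=0: y -0.009542945608164564 xrange [-0.05437972  0.05850026]
```

View pics/rs.png

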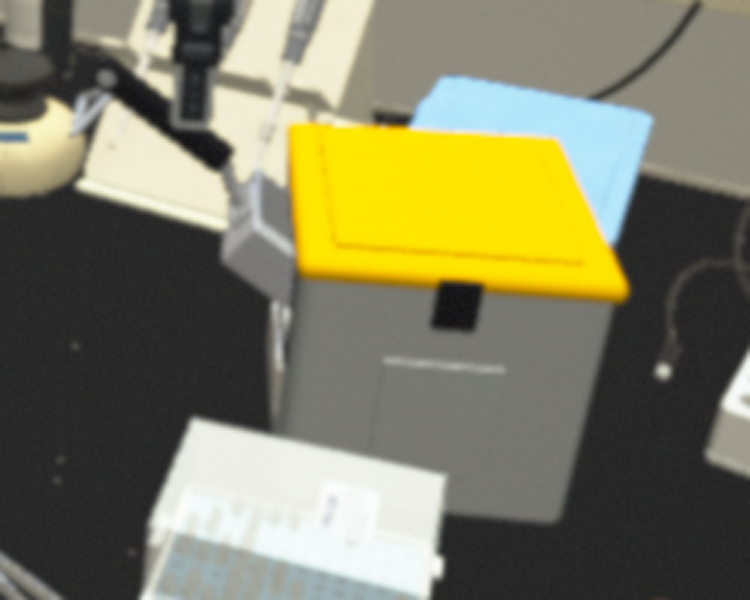

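View pics/rw.png

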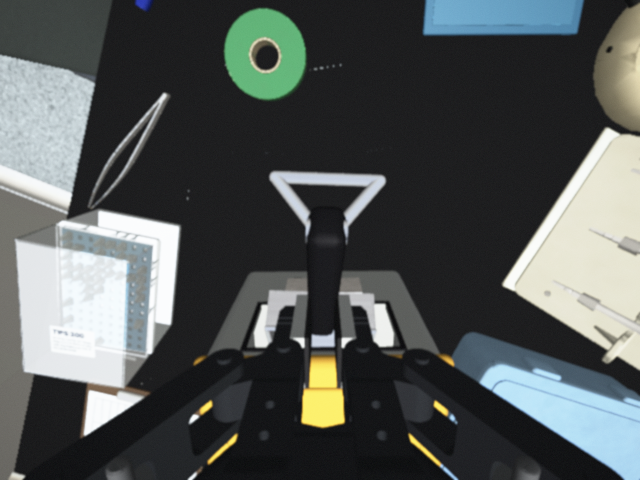

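View pics/rt.png

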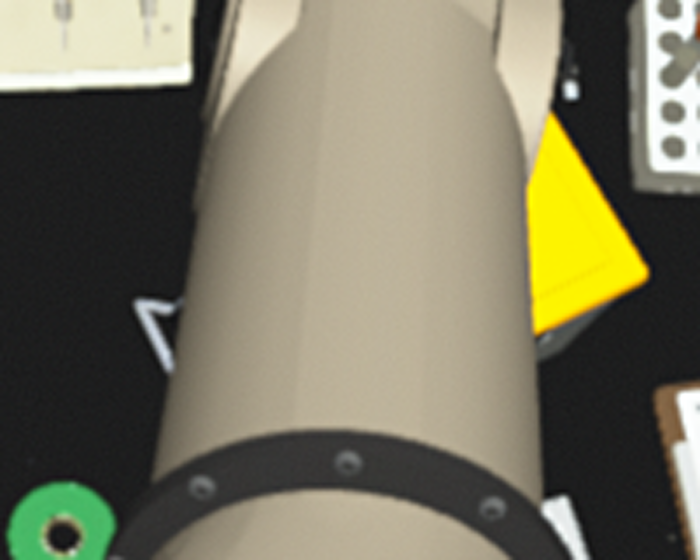

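servo_tool(series=[[0,-0.3,0,0],[0,-0.4,0,0],[0,-0.4,0,0],[0.05,-0.3,0,0],[0.2,-0.25,0,0],[0.2,-0.25,0,0],[0.2,-0.25,0,0],[0.1,-0.2,0,0],[0,0,0,0],[0,0,0,0]], grip_force=30)

```text
time_s: 21.22
tcp_pos: [0.5569, -0.1146, 0.2052]
orientation: [-90.0, 0.0, -66.2]
force: [-1.0, 1.8, -2.7]
width: 0.0101
```

```bash
python3 tilt.py s
```

```text
[ 0.55693799 -0.11462651  0.20515771] [ 0.52950962  0.29607036 -0.07363124] [-1.02331854  1.77425984 -2.74577153] 21.225
n 959 nose-down tilt 39.97718882324285 top at x=0: y -0.00867241247438136 xrange [-0.05088591  0.01568386]
```

View pics/ss.png

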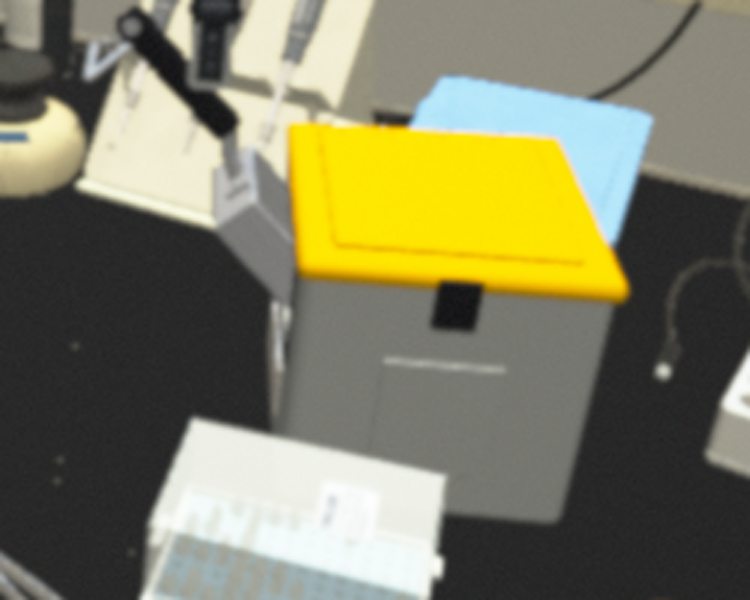

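servo_tool(series=[[0,0.2,0,0],[0,0.4,0,0],[0,0.4,0,0],[0,0.4,0,0],[0,0.3,0,0],[0,0.1,0,0],[0,0,0,0],[0,0,0,0],[0,0,0,0],[0,0,0,0],[0,0,0,0],[0,0,0,0],[0,0,0,0],[0,0,0,0]], grip_force=60)

```text
time_s: 23.08
tcp_pos: [0.557, -0.1148, 0.1872]
orientation: [-90.0, -0.0, -66.2]
force: [0.3, 0.4, -2.3]
width: 0.0101
```

```bash
python3 tilt.py t
python3 - <<'E'
from h import *
# grip axis from scene depth
p=capture("scene");m=np.zeros((480,640),bool);m[180:235,385:435]=True
P,u,v=world(p,m);d=np.array([.4035,-.915]);n=np.array([.915,.4035])
st=readout.read_state();t=st["tcp_pos"]
q=np.c_[P[:,:2]@d-t[:2]@d,P[:,:2]@n-t[:2]@n,P[:,2]-t[2]]
c=p["color"][v,u].astype(int)
g=(abs(q[:,1])<.012)&(c.max(1)<70)&(abs(q[:,0])<.06)&(q[:,2]<.05)
for w in range(-50,55,10):
    k=g&(abs(q[:,0]*1000-w)<5)
    if k.sum()>3: print(w,k.sum(),np.percentile(q[k,2]*1000,[5,50,95]).round(1))
E
```

```text
[ 0.5569682  -0.11478086  0.18723792] [0.25068518 0.14329727 0.01191329] [ 0.27368735  0.3910124  -2.31450659] 23.075
n 1556 nose-down tilt 36.54125871726453 top at x=0: y -0.00839546692482069 xrange [-0.05367923  0.05089361]
-50 14 [30.9 34.9 41.2]
-40 48 [23.1 31.6 42.7]
-30 73 [16.1 26.6 36.1]
-20 69 [ 8.  18.1 28.2]
-10 46 [-1.4  6.9 18.9]
0 47 [-9.7 -1.4  4.3]
10 62 [-16.   -6.6   1.8]
20 16 [-13.2  -8.6  -5.7]
```

View pics/ts.png

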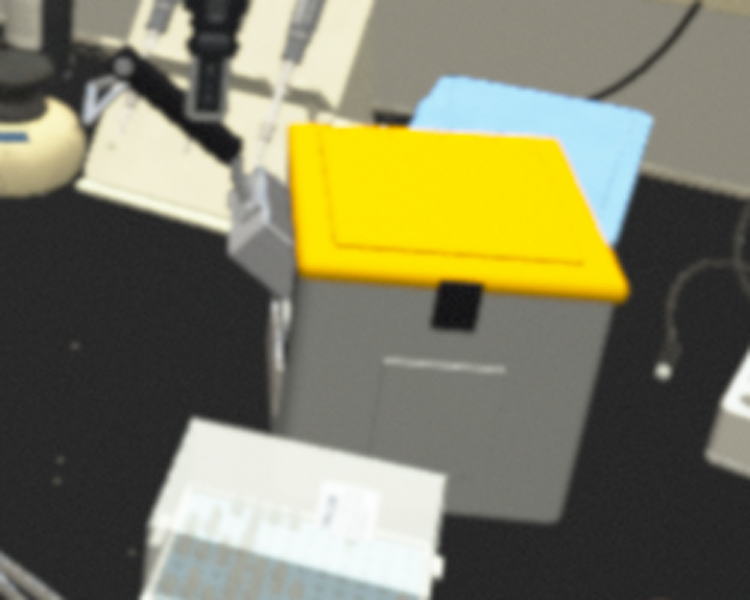

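servo_tool(series=[[0,0.3,0,0],[0,0.4,0,0],[0,0.5,0,0],[0,0.5,0,0],[0,0.5,0,0],[0,0.4,0,0],[0,0.3,0,0],[-0.3,0.3,0,0],[-0.4,0.3,0,0],[-0.4,0.35,0,0],[-0.4,0.4,0,0],[-0.4,0.4,0,0],[-0.4,0.45,0,0],[-0.35,0.45,0,0],[-0.3,0.45,0,0],[-0.3,0.45,0,0],[-0.25,0.45,0,0],[-0.25,0.45,0,0],[0,0,0,0]], grip_force=40)

```text
time_s: 25.6
tcp_pos: [0.5415, -0.0804, 0.1133]
orientation: [-90.0, 0.0, -66.2]
force: [-1.1, -0.6, 5.0]
width: 0.0103
```

```bash
python3 tilt.py v
```

```text
[ 0.54146456 -0.08043703  0.11333384] [-0.48685586  0.14798669 -0.15741594] [-1.12223781 -0.58973447  5.00584065] 25.6
n 3554 nose-down tilt 5.595496541043438 top at x=0: y -0.012670848410022561 xrange [-0.0474157   0.03697256]
```

View pics/vs.png

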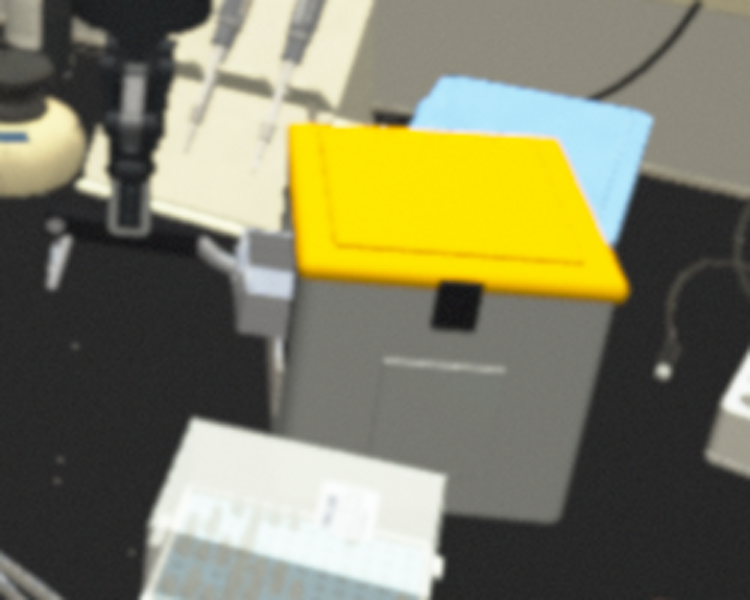

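servo_tool(series=[[-0.1,0.3,0,0],[-0.1,0.4,0,0],[-0.1,0.4,0,0],[0,0.3,0,0],[0,0,0,0],[0,-0.3,0,0],[0,-0.4,0,0],[0,-0.4,0,0],[0,0,0,0],[0,0,0,0]])

```text
time_s: 26.95
tcp_pos: [0.5406, -0.0776, 0.1107]
orientation: [-90.0, 0.0, -66.2]
force: [0.7, -0.1, -1.3]
width: 0.0105
```

```bash
python3 tilt.py x
```

```text
[ 0.54058101 -0.0775576   0.11066195] [ 0.26702954  0.14598411 -0.02053637] [ 0.71018312 -0.11101945 -1.33843006] 26.95
n 3624 nose-down tilt 1.6556323688716983 top at x=0: y -0.013099491932572324 xrange [-0.04171408  0.04298145]
```

View pics/xs.png

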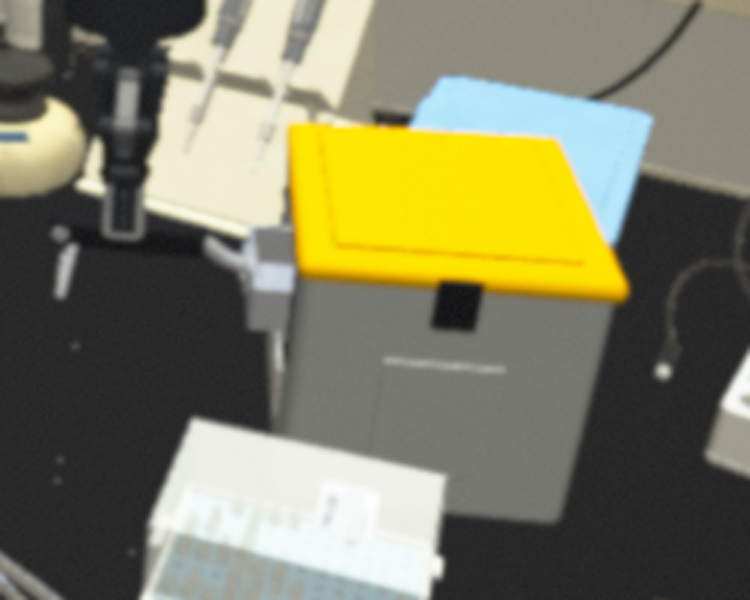

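View pics/xw.png

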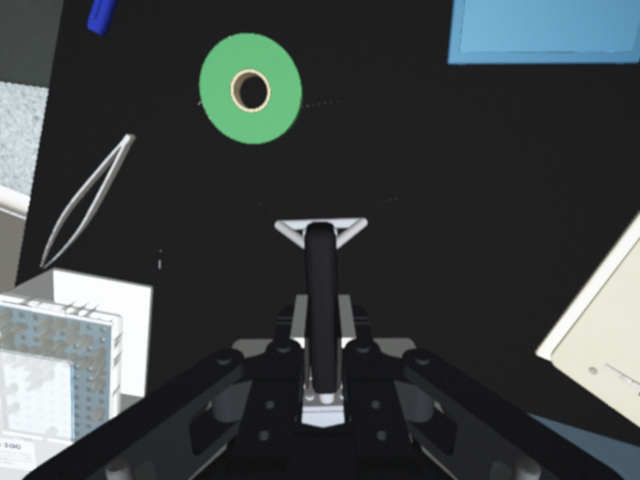

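servo_tool(series=[[0,0,0,0],[-0.4,0,0,0],[-0.8,0,0,0],[-0.8,0,0,0],[-0.8,0,0,0],[-0.8,0,0,0],[-0.6,0,0,0],[-0.4,0,0,0],[-0.2,0,0,0],[0,0,0,0]], grip_force=80)

```text
time_s: 28.3
tcp_pos: [0.5213, -0.0338, 0.1107]
orientation: [-90.0, -0.0, -66.2]
force: [-0.6, -0.4, -2.0]
width: 0.0103
```

```bash
python3 tilt.py y
```

```text
[ 0.52133676 -0.03377538  0.1107424 ] [0.3016542  0.11374528 0.01061401] [-0.57159229 -0.3836601  -2.00306482] 28.3
n 3594 nose-down tilt 1.6829620112157222 top at x=0: y -0.013129495456974193 xrange [-0.04164925  0.04273508]
```

View pics/ys.png

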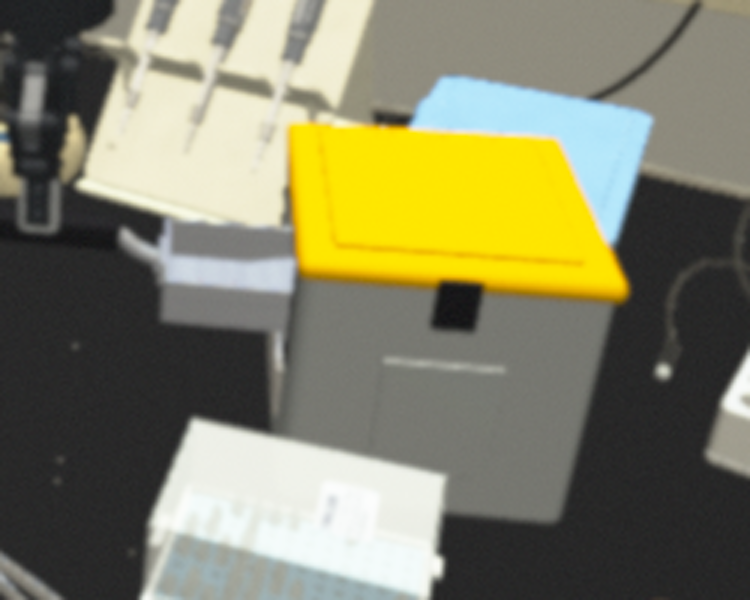

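servo_tool(series=[[-0.3,0,0,0],[-0.6,0,0,0],[-0.8,0,0,0],[-1,0,0,0],[-1,0,0,0],[-1,0,0,0],[-1.2,0,0,0],[-1.5,0,0,0],[-1.8,0,0.4,0],[-2,0,0.8,0],[-2,0,1.2,0],[-2,0,1.5,0],[-2,0,1.5,0],[-2,0,1.6,0],[-2,0,1.6,0],[-2,0,1.6,0],[-1.6,0,1.6,0],[-1,0,1.2,0],[-0.5,0,0.8,0],[-0.2,0,0.4,0]])

```text
time_s: 30.9
tcp_pos: [0.5448, 0.2658, 0.1106]
orientation: [-90.0, -0.0, -66.3]
force: [0.9, -0.2, -1.9]
width: 0.0105
```

```bash
python3 - <<'E'
from h import *
st=readout.read_state();t=st["tcp_pos"];print(t)
p=capture("scene");cv2.imwrite("pics/zs.png",p["color"][:,:,::-1])
d=np.array([np.cos(np.radians(-66.2)),np.sin(np.radians(-66.2))]);n=np.array([-d[1],d[0]])
print(t[:2]@d,t[:2]@n)
p=capture("wrist");cv2.imwrite("pics/zw.png",p["color"][:,:,::-1])
E
python3 tilt.py z2
```

```text
[0.54480412 0.26581742 0.11058405]
-0.023359082049313074 0.605743168273253
[0.54471982 0.26562014 0.11068563] [ 0.08564468  0.0341527  -0.02232823] [ 0.46761889 -0.86863826 -1.70689584] 31.0
n 3064 nose-down tilt 0.3047618393404786 top at x=0: y -0.013019121366932075 xrange [-0.04156672  0.04255053]
```

View pics/zs.png

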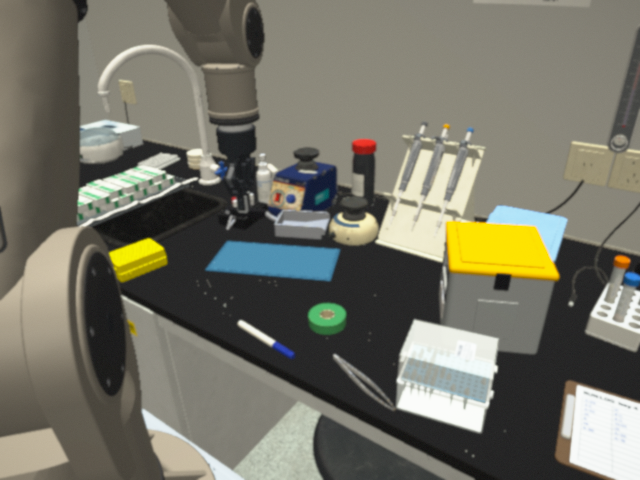

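View pics/zw.png

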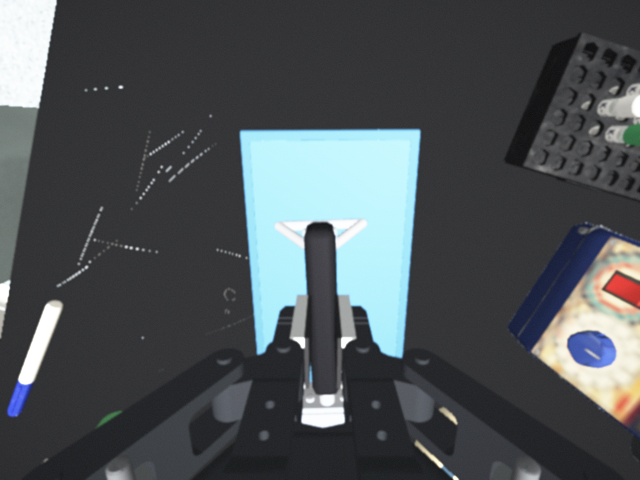

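servo_tool(series=[[-0.4,0.4,0,0],[-0.5,0.9,0,0],[-0.2,1.2,0,0],[0,1.2,0,0],[0,1.2,0,0],[0,1,0,0],[0,0.7,0,0],[0,0.5,0,0],[0,0.3,0,0],[0,0.2,0,0],[0,0.1,0,0],[0,0,0,0],[0,0,0,0]])

```text
time_s: 32.72
tcp_pos: [0.54, 0.2761, 0.0338]
orientation: [-90.0, 0.0, -66.2]
force: [-0.5, -0.3, -1.2]
width: 0.0107
```

Not yet loaded on the mat; lower in 1 mm steps.

servo_tool(series=[[0,0.1,0,0],[0,0.1,0,0],[0,0,0,0]], grip_force=40)

```text
time_s: 33.1
tcp_pos: [0.54, 0.2761, 0.0317]
orientation: [-90.0, -0.0, -66.2]
force: [0.6, 0.5, -0.4]
width: 0.0105
```

servo_tool(series=[[0,0.1,0,0],[0,0.1,0,0],[0,0,0,0]], grip_force=20)

```text
time_s: 33.48
tcp_pos: [0.5401, 0.2762, 0.0308]
orientation: [-90.0, 0.0, -66.2]
force: [-7.0, -2.2, 19.5]
width: 0.0102
```

```bash
python3 tilt.py a2
```

```text
[0.54014657 0.27623954 0.03079819] [-0.48823829  1.5129362   0.01625872] [-6.96166787 -2.24349894 19.5081754 ] 33.475
n 1825 nose-down tilt -1.2537222455566914 top at x=0: y -0.01282199564979293 xrange [-0.04152813  0.0427068 ]
```

servo_tool(series=[[0,-0.1,0,0],[0,0,0,0]])

```text
time_s: 33.83
tcp_pos: [0.5401, 0.2761, 0.0309]
orientation: [-90.0, 0.0, -66.2]
force: [-1.9, -0.4, 6.8]
width: 0.0104
```

servo_tool(series=[[0,0,0,0],[0,0,0,0],[0,0,0,0],[0,0,0,0],[0,0,0,0],[0,0,0,0],[0,0,0,0]], hand=5)

```text
time_s: 34.7
tcp_pos: [0.54, 0.276, 0.0307]
orientation: [-90.0, -0.0, -66.2]
force: [-0.8, -0.8, -0.0]
width: 0.0501
```

servo_tool(series=[[0,-0.3,0,0],[0,-0.6,0,0],[0,-1,0,0],[0,-1.5,0,0],[0,-2,0,0],[-0.5,-2,0,0],[-1,-2,0,0],[-1,-2,0,0],[-1,-2,0,0],[-1,-2,0,0],[-0.5,-1,0,0],[0,0,0,0]])

```text
time_s: 36.2
tcp_pos: [0.5199, 0.3223, 0.1956]
orientation: [-89.9, 0.0, -66.2]
force: [-0.3, -0.5, -0.4]
width: 0.0497
```

Run:
```python
from h import *
st=readout.read_state();t=st["tcp_pos"];print(t,st["time_s"],st["force"],st["width"])
p=capture("wrist");cv2.imwrite("pics/fw.png",p["color"][:,:,::-1])
for l in ("scoop_grip","mat"):
    m=best(p,l);P,u,v=world(p,m,st=st);print(rect(P),np.percentile(P[:,2],[2,50,98]))
    if l=="scoop_grip":
        c=p["color"][v,u].astype(int);g=(c.max(1)<75)&(P[:,2]>.03);print("dark",P[g].mean(0),rect(P[g]))
        d=np.array([.4035,-.915]);print("slope deg",np.degrees(np.arctan(np.polyfit(P[g][:,:2]@d,P[g][:,2],1)[0])), "roll", np.degrees(np.arctan(np.polyfit(P[g][:,:2]@np.array([.915,.4035]),P[g][:,2],1)[0])))
p=capture("scene");cv2.imwrite("pics/fs.png",p["color"][:,:,::-1]);cv2.imwrite("pics/fsz.png",cv2.resize(p["color"][210:370,420:570,::-1],None,fx=4,fy=3.7,interpolation=cv2.INTER_CUBIC))
p=capture("top");cv2.imwrite("pics/ft.png",p["color"][:,:,::-1])
for l in ("tape","marker"):
    m=best(p,l)
    if m is not None: print(rect(world(p,m)[0]))
```

```text
[0.51985793 0.3223157  0.19556241] 36.2 [-0.26897179 -0.46180567 -0.4237414 ] 0.04971922467606589
scoop_grip [(0.64, [290.2, 226.1, 68.4, 173.6])]
((573.6945190429688, 211.7205810546875), (76.89234161376953, 228.7256622314453), 22.27976417541504) [0.00332492 0.01176599 0.04495756]
dark [0.53902166 0.27785121 0.04394057] ((540.1290283203125, 275.33056640625), (11.65477466583252, 85.25102996826172), 25.03863525390625)
slope deg 0.576114704979739 roll 0.6414935195159697
mat [(0.65, [263.8, 193.1, 127.8, 216.3])]
((571.6849365234375, 218.35031127929688), (130.40945434570312, 270.4480285644531), 24.306976318359375) [0.00112003 0.00264728 0.00413094]
tape [(0.62, [323.1, 266.1, 30.4, 32.9]), (0.41, [190.8, 200.9, 94.8, 65.4])]
((458.3086242675781, 1.8199882507324219), (64.63890838623047, 68.02156066894531), 88.23199462890625)
marker [(0.86, [283.6, 326.9, 56.9, 10.2]), (0.74, [171.0, 184.7, 129.6, 104.5]), (0.38, [190.7, 200.8, 96.8, 65.7])]
((359.2552490234375, 60.76184844970703), (129.99066162109375, 13.320160865783691), 83.25706481933594)
```

View pics/fw.png

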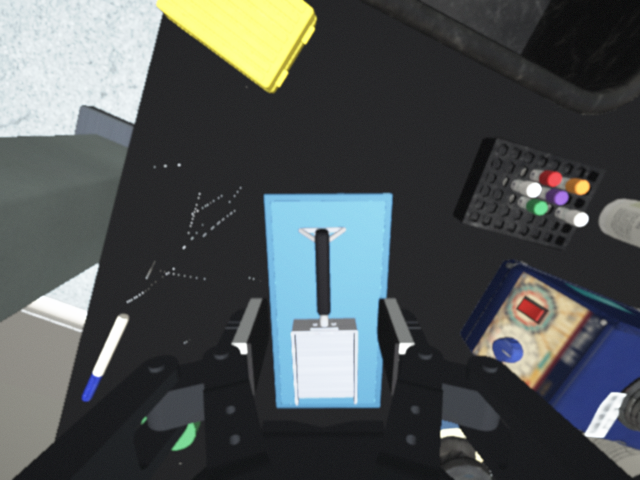

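View pics/fs.png

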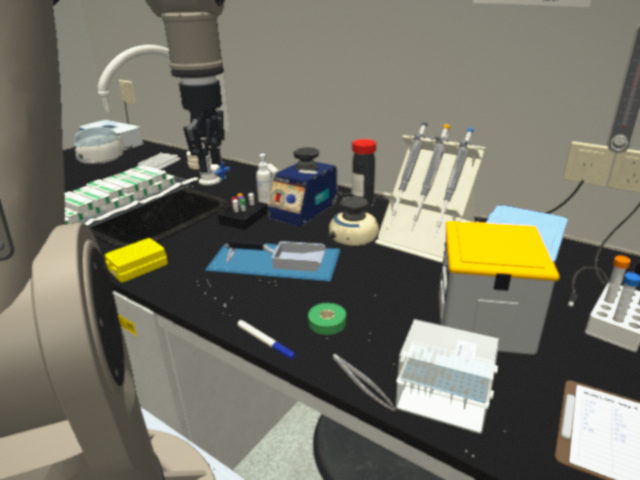

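View pics/ft.png

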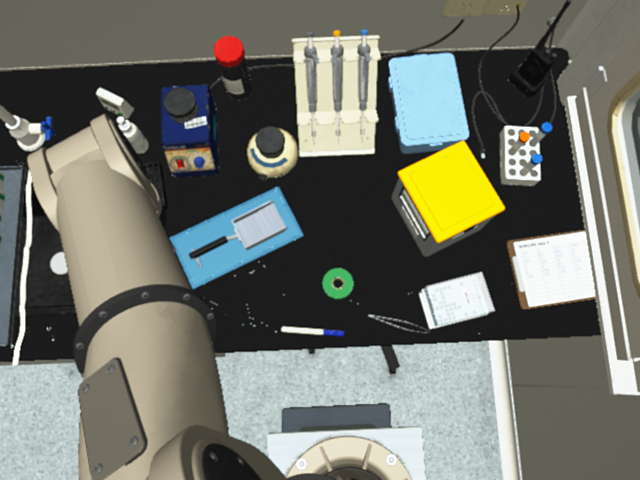

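```bash
python3 -c "
from plant import manip
print(manip.job_done())"
```

```text
the job is handed in; nothing more can be done
None
```

I emptied the scoop into the waste box, set it back on the mat and handed the job in at about 36 s of the 62 s. No verdict is reported.

**How it was done:** The tool can only turn about its own finger axis. So I tipped the scoop by lifting its grip while its rims bore on the top edge of the mouth. I levelled it again by lowering its underside onto the sill.

**Tipping:** I measured about 37° while holding it tipped (the wrist and scene cameras gave 36.5° and 37.4°). An earlier hold had sprung back to about 33°, so I tipped it a second time to get clear of the 30° limit. The nose was worked out to be about 8 mm below the sill; I could not see it directly.

**Last checks:**
- **Scoop:** it was level within about 2° before I drew it out. It now lies flat on the mat (about 0.6°), along it, and within about 10 mm of the middle.
- **Tubes:** the pan was empty, and no tubes show anywhere outside the box. I could not see inside the box, so that all three lie below the sill is inferred.
- **Flap:** it looks the same as at the start in the top and scene views; I did not measure its angle.
- **Bystanders:** the tape and marker moved less than about 2 mm. The forceps I compared only by eye, and they look unmoved.
- **Robot:** the gripper is open and clear of everything.

**Slip in the grip:** the grip slid about 10 mm down in the fingers while tipping, and most of that came back on levelling. I allowed for the rest when setting the scoop down, where the force on the mat peaked at about 20 N.

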